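Line up connector shells by width on the kitting rail

ROBOT

A 6-joint arm with a two-finger parallel gripper is mounted at the origin on the work surface. World frame = base frame: x ahead of the robot, y to its left, z up, the work surface at z = 0. Lengths are in m, angles in rad, forces in N, time in s.
With the tool pointing down it reaches from about 0.275 to 0.975 m from the base axis. Payload 8.4 kg.
Tool frame: the origin (TCP) lies at the very end of the fingers, on their centre line; the grasp point (between the pads) lies 19 mm behind it; z points along the fingers, y is the line along which they close (so a half turn about z gives the same grasp; the last joint's range is limited). The gripper opens to 92 mm and grips with 3 to 60 N. Pads are 20 mm wide; open, the fingers measure 128 mm over their backs; the gripper's body (75 mm by 189 mm) begins 69 mm behind the grasp point.
Start: joints at [-0.002, 0.353, 1.633, -0, 1.155, -0.002], TCP at [0.625, -0, 0.215] pointing down, gripper open.
Joint ranges: [-2.63, 2.63], [-0.92, 2.1], [0.06, 2.66], [-1.3, 4.44], [0, 2.69], [-3.02, 3.02]. Speed limits (rad/s): [2.22, 2.22, 2.79, 3.14, 3.14, 3.14].

INTERFACE

Orientations are given as a unit quaternion [x, y, z, w].
In Python, from workcell import robot gives the robot as it stands.
- The arm moves only by the tool send_rows, never from a script. Its argument "rows" is text: rows parted by semicolons, each of 7 numbers parted by spaces: the shift along the tool's x, y, z in m, then the turn, a rotation vector about the tool's x, y, z in rad, then the opening, from -1 (shut) to 1 (fully open). In form: tx ty tz ax ay az fingers; .... A call has 1 to 10 rows; each row shifts and turns the commanded pose from where the row before left it, along the tool's axes as they then stand; what a row does not reach is not made up. A row lasts 1/12 s, in which the tool goes at most 41.7 mm and 7.16 degrees, less where a joint would pass 70% of its speed; a pose out of reach is approached as far as the arm can. A call with a gripper value outside its range is refused whole. The fingers move at their own pace and stop on an object; "squeeze" is the grip in N (left out, the last holds). Time passes only in rows, so rows that do not move let the fingers close. It gives the time, the measured TCP pose, the force, the opening and the grip force at its end, in the units of the state.
- robot.state(): the state, without advancing time (a new reading comes with each control period).
- robot.camera(name): name is "scene" or "side" or "wrist"; returns the picture (384x512x3 uint8, blue, green, red); there is no depth.
- robot.camera_model(name): a dict with "K" (3x3 intrinsics, pixels), "world_from_camera" (4x4, takes a point from camera to world coordinates). Camera axes: x right, y down, z forward; pixel columns grow to the right and rows downward; lengths in m; the calibration is good to about 2 mm. A picture is of the moment at which its call begins: read the wrist's pose just before it. camera_model takes no time and is no camera call; for the wrist camera it gives the pose at the moment of the call.
- robot.hand_in(): hands the job in; it is judged then, once.
The state is a dict: "time_s": time; "q": joint angles; "dq": joint speeds; "effort": joint torques, N m; "tool_pos": TCP position; "ee_rot": TCP orientation; "ft_force": force on the tool from outside, world axes, zero at the start; "wrist_torque": the same for the moment, N m; "width": finger opening in m; "grip_force": force on a finger pad.
Only numpy, scipy, OpenCV 4.12 (cv2) and the standard library are available. Lean on these libraries where they do the work, as an engineer would, in place of code of your own. Each camera call takes 0.05 s, during which the arm holds its last target. There are 200 camera calls.

TASK

Line up the four aluminium connector shells on the kitting rail in order of width: the narrowest on the pad next to the steel stop block, the widest on the pad farthest from it, one on each pad. Stand each one upright in the middle of its pad, and let no shell tip over on the way.

Things in the scene. Friction and masses are not known exactly. Their poses are not given: they have to be found in the camera images.
- shell_w28_center (a point): Centre, half-way up (28 mm above its foot), of a loose plain aluminium connector shell standing upright on the bench: round, 28 mm wide and 56 mm high overall. Its side is straight up to 44 mm, above that a narrower neck 19 mm wide with a dark bore on top. z is its axis, up; its yaw has no meaning. It weighs 40 to 240 g.
- shell_w38_center (a point): Centre, half-way up (31 mm above its foot), of a loose plain aluminium connector shell standing upright on the bench: round, 38 mm wide and 62 mm high overall. Its side is straight up to 48 mm, above that a narrower neck 26 mm wide with a dark bore on top. z is its axis, up; its yaw has no meaning. It weighs 40 to 240 g.
- shell_w48_center (a point): Centre, half-way up (27 mm above its foot), of a loose plain aluminium connector shell standing upright on the bench: round, 48 mm wide and 54 mm high overall. Its side is straight up to 42 mm, above that a narrower neck 33 mm wide with a dark bore on top. z is its axis, up; its yaw has no meaning. It weighs 40 to 240 g.
- shell_w58_center (a point): Centre, half-way up (33 mm above its foot), of a loose plain aluminium connector shell standing upright on the bench: round, 58 mm wide and 66 mm high overall. Its side is straight up to 51 mm, above that a narrower neck 39 mm wide with a dark bore on top. z is its axis, up; its yaw has no meaning. It weighs 40 to 240 g.
- pad_a: One of four alike square black pads (66 x 66 x 3 mm, a thin white circle printed on it) fixed in a straight row at 80 mm pitch on a wooden rail (410 x 74 x 6 mm) that lies flat on the bench. Its letter says nothing about its place in the row. Origin: centre of its underside; its top is 3 mm higher, 9 mm above the bench. y runs along the rail, z up.
- pad_b: One of four alike square black pads (66 x 66 x 3 mm, a thin white circle printed on it) fixed in a straight row at 80 mm pitch on a wooden rail (410 x 74 x 6 mm) that lies flat on the bench. Its letter says nothing about its place in the row. Origin: centre of its underside; its top is 3 mm higher, 9 mm above the bench. y runs along the rail, z up.
- pad_c: One of four alike square black pads (66 x 66 x 3 mm, a thin white circle printed on it) fixed in a straight row at 80 mm pitch on a wooden rail (410 x 74 x 6 mm) that lies flat on the bench. Its letter says nothing about its place in the row. Origin: centre of its underside; its top is 3 mm higher, 9 mm above the bench. y runs along the rail, z up.
- pad_d: One of four alike square black pads (66 x 66 x 3 mm, a thin white circle printed on it) fixed in a straight row at 80 mm pitch on a wooden rail (410 x 74 x 6 mm) that lies flat on the bench. Its letter says nothing about its place in the row. Origin: centre of its underside; its top is 3 mm higher, 9 mm above the bench. y runs along the rail, z up.
- stop_block: Steel stop block fixed on one end of the rail, in line with the pads, 60 mm from the centre of the nearest pad; 70 mm across the rail, 26 mm along it, 40 mm high, with two dark bolt heads 6 mm high on top. It can be at either end; the other end has only a flat wooden strip 4 mm high. Origin: centre of its underside, 6 mm above the bench. y runs along the rail, z up.
Not all that is in view belongs to the job. Leave any orange or turquoise look-alike of the part that bears shell_w58_center alone.

How it is judged:
By the outcome, as a careful person would: the job done as asked, in the order asked, and still so for the second after the job is handed in, with the robot touching nothing.
It also fails if it takes over 104 s, if anything falls off the work surface, if the arm or the gripper's body presses on something with over 40 N, if the wrist force passes 120 N, or if a joint passes its speed limit or range.

## Working session

There is one attempt and no reset: what is moved stays moved. The work goes in short steps, Python scripts to look and compute and a tool call to move; the robot and the scene stay as the last step left them, time stands still between calls to the robot, and variables do not carry over. Pictures are saved under pics/ and viewed, at most 14 in all, crops included, and the job is handed in when it is done.

Besides the shell and the picture viewer there is one more tool, called after "Emit:" as name(argument=value, ...) on one line, values as JSON. send_rows: Moves the arm, as the interface text tells. Its arguments: {"type":"object","properties":{"rows":{"type":"string"},"squeeze":{"type":"number"}},"required":["rows"]}

```bash
mkdir -p pics
python3 - <<'E'
from workcell import robot
import cv2,numpy as np
for n in("scene","side","wrist"):
    m=robot.camera_model(n); im=robot.camera(n); cv2.imwrite(f"pics/{n}0.png",im)
    print(n,np.round(m["K"],1).tolist(),np.round(m["world_from_camera"],3).tolist())
a=[cv2.imread(f"pics/{n}0.png") for n in("scene","side")]
s=robot.state();print(s["tool_pos"],s["ee_rot"],s["time_s"])
E
```

```text
scene [[486.5, 0.0, 258.6], [0.0, 486.5, 192.3], [0.0, 0.0, 1.0]] [[-0.823, 0.347, -0.449, 1.007], [0.567, 0.501, -0.653, 0.774], [-0.001, -0.793, -0.61, 0.788], [0.0, 0.0, 0.0, 1.0]]
side [[462.1, 0.0, 257.4], [0.0, 462.1, 185.4], [0.0, 0.0, 1.0]] [[0.884, -0.24, 0.402, 0.037], [-0.468, -0.414, 0.781, -0.862], [-0.022, -0.878, -0.478, 0.602], [0.0, 0.0, 0.0, 1.0]]
wrist [[322.2, 0.0, 253.9], [0.0, 322.2, 191.5], [0.0, 0.0, 1.0]] [[1.0, 0.003, -0.002, 0.625], [0.002, -0.961, -0.277, 0.079], [-0.002, 0.277, -0.961, 0.384], [0.0, 0.0, 0.0, 1.0]]
[6.24619035e-01 4.13681979e-06 2.14029184e-01] [ 7.07092272e-01  7.07121089e-01 -3.74550323e-04 -3.79716522e-04] 0.15
```

View pics/scene0.png

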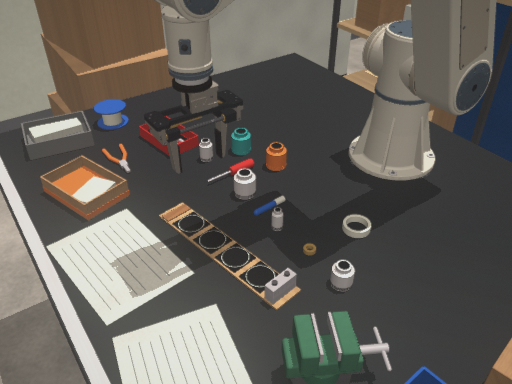

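View pics/side0.png

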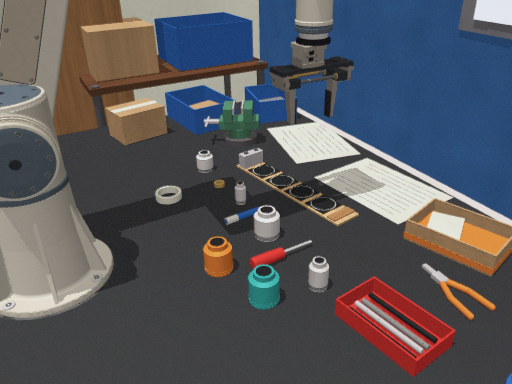

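View pics/wrist0.png

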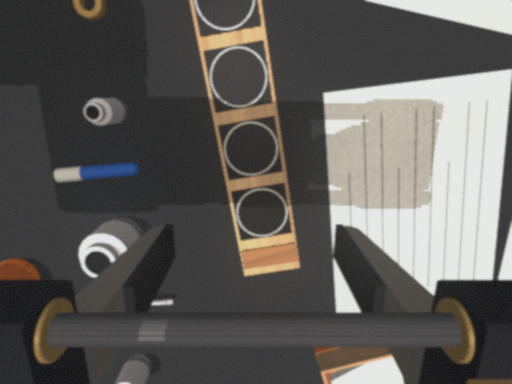

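The scene view shows the bare shells at about (206,150) w38, (245,183) w58, (278,218) w28 and (343,275) w48. The four pads run from (190,223) to (262,276), with the stop block at (281,286). The side view shows the same shells at (319,273), (267,222), (240,192) and (205,160).

```bash
cat > h.py <<'E'
import cv2,numpy as np
from workcell import robot
def ray(m,u,v,z):
    K=np.array(m["K"]);T=np.array(m["world_from_camera"])
    d=T[:3,:3]@np.linalg.solve(K,[u,v,1]);o=T[:3,3]
    return (o+d*(z-o[2])/d[2])[:2]
def holes(im,box,thr):
    "dark holes within bright outlines inside box: fitted ellipses"
    x0,y0,x1,y1=box;s=6
    g=cv2.cvtColor(im[y0:y1,x0:x1],cv2.COLOR_BGR2GRAY)
    g=cv2.resize(g,None,fx=s,fy=s,interpolation=cv2.INTER_CUBIC)
    c,h=cv2.findContours((g>thr).astype(np.uint8),cv2.RETR_CCOMP,cv2.CHAIN_APPROX_NONE)
    r=[]
    for k,cc in enumerate(c):
        if h[0][k][3]>=0 and len(cc)>25 and cv2.contourArea(cc)>100:
            (a,b),ax,_=cv2.fitEllipse(cc); r.append(((a+.5)/s-.5+x0,(b+.5)/s-.5+y0,ax[0]/s,ax[1]/s))
    return sorted(r,key=lambda e:-e[2])
E
python3 - <<'E'
from h import *
H=dict(w28=.056,w38=.062,w48=.054,w58=.066)
B=dict(scene=dict(w38=(194,132,219,165),w58=(230,163,260,202),w28=(268,203,288,232),w48=(328,255,358,294)),
 side=dict(w38=(305,252,333,294),w58=(250,200,284,242),w28=(231,177,249,207),w48=(193,146,217,174)))
for n in B:
    im=cv2.imread(f"pics/{n}0.png");m=robot.camera_model(n)
    for k,b in B[n].items():
        for t in(90,130):
            r=holes(im,b,t)[:2]
            print(n,k,t,[(np.round(e,1).tolist(),np.round(ray(m,e[0],e[1],H[k]),4).tolist()) for e in r])
    b=(160,200,300,305) if n=="scene" else (236,150,358,222)
    for t in(80,110):
      for e in holes(im,b,t)[:7]:print(n,'pad',t,np.round(e,1),ray(m,e[0],e[1],.009).round(4))
E
```

```text
scene w38 90 []
scene w38 130 []
scene w58 90 [([244.3, 172.0, 5.9, 10.3], [0.4562, -0.0917])]
scene w58 130 [([243.8, 175.9, 5.9, 13.9], [0.4664, -0.078])]
scene w28 90 []
scene w28 130 []
scene w48 90 [([343.5, 264.7, 7.6, 10.9], [0.4605, 0.2899])]
scene w48 130 [([343.0, 267.3, 10.3, 15.2], [0.4663, 0.2949]), ([343.5, 264.7, 8.3, 11.6], [0.4606, 0.2901])]
scene pad 80 [259.6 275.4  19.3  26.3] [0.5971 0.1815]
scene pad 80 [226.4 258.3  11.6  20.6] [0.6289 0.0973]
scene pad 80 [233.8 266.1  10.   15.2] [0.6279 0.1266]
scene pad 80 [246.8 277.1   9.9  14.6] [0.6223 0.1698]
scene pad 80 [248.8 258.4   7.3  13.8] [0.5879 0.1259]
scene pad 80 [176.4 223.7   6.7   7.7] [ 0.6674 -0.0717]
scene pad 80 [258.6 288.6   6.2  13.3] [0.6197 0.2107]
scene pad 110 [286.5 273.4   5.6   5.6] [0.546  0.2097]
scene pad 110 [274.2 282.5   5.5   5.7] [0.5831 0.2156]
scene pad 110 [170.8 219.    1.    5. ] [ 0.6706 -0.095 ]
side w38 90 [([318.9, 259.8, 5.4, 9.1], [0.4539, -0.2959])]
side w38 130 [([324.4, 264.6, 1.7, 3.8], [0.4545, -0.313])]
side w58 90 [([266.2, 209.3, 6.0, 12.3], [0.4523, -0.0938])]
side w58 130 [([266.3, 209.4, 6.7, 12.9], [0.4523, -0.0941]), ([273.9, 213.7, 2.1, 2.9], [0.458, -0.1182])]
side w28 90 [([241.3, 202.1, 2.0, 3.2], [0.4252, -0.0228])]
side w28 130 []
side w48 90 [([203.7, 151.7, 3.0, 6.9], [0.4583, 0.2907])]
side w48 130 []
side pad 80 [266.2 209.3   5.8  12.2] [ 0.4965 -0.0122]
side pad 80 [322.3 210.6   4.7  12.9] [ 0.6115 -0.0851]
side pad 80 [269.4 180.5   4.3   7.8] [0.5764 0.115 ]
side pad 80 [250.5 170.1   3.6   4.6] [0.5607 0.1978]
side pad 110 [266.3 209.3   6.4  12.6] [ 0.4964 -0.0124]
```

Run:
```python
from h import *
im=cv2.imread("pics/wrist0.png");m=robot.camera_model("wrist")
for t in(80,110,140):
  for e in holes(im,(185,0,305,280),t):
    if e[2]>25:print(t,np.round(e,1),ray(m,e[0],e[1],.009).round(4))
for e in holes(im,(72,85,135,135),90):print('28',np.round(e,1),ray(m,e[0],e[1],.056).round(4))
for e in holes(im,(70,215,145,285),90):print('58',np.round(e,1),ray(m,e[0],e[1],.066).round(4))
a=[cv2.resize(cv2.imread("pics/scene0.png")[190:310,150:310],None,fx=4,fy=4,interpolation=2),]
cv2.imwrite("pics/c1.png",a[0])
```

```text
80 [238.1  76.6  50.3  54.2] [0.607  0.1018]
80 [250.5 148.2  48.9  49. ] [0.6205 0.0231]
80 [261.5 211.7  43.2  45.3] [ 0.6341 -0.0554]
110 [251.5 146.4  60.   64.6] [0.6217 0.0251]
110 [238.1  76.6  51.9  55.9] [0.607  0.1018]
110 [250.5 148.2  50.4  50.6] [0.6205 0.023 ]
110 [261.6 211.7  44.6  46.7] [ 0.6341 -0.0553]
110 [222.7   7.5  41.1  61.9] [0.5918 0.1695]
110 [241.5  95.9  27.   64.6] [0.6106 0.0815]
110 [237.3 166.   27.   28.7] [0.6049 0.0019]
110 [260.5 197.4  25.8  60.3] [ 0.6327 -0.0369]
140 [237.4  77.1  46.4  78.4] [0.6063 0.1012]
140 [223.1  64.3  33.8  40.2] [0.5909 0.1144]
28 [ 92.1 112.   12.2  13.9] [0.4644 0.0656]
```

View pics/c1.png

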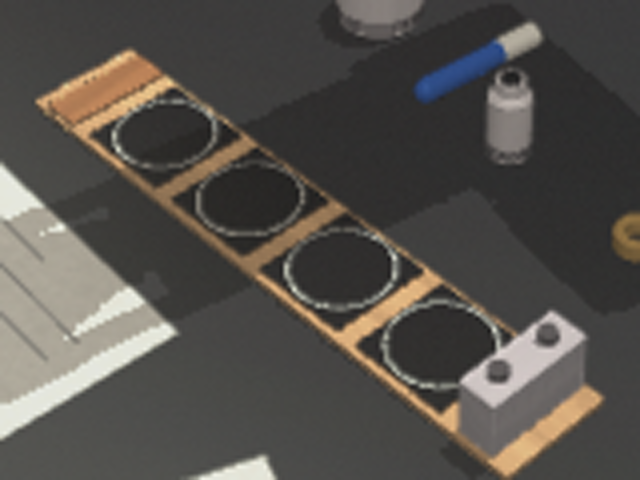

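Crop: four clear rings, with the block covering the lower right of the near one. The order from the stop is P1 (.5935,.1804), P2 (.607,.102), P3 (.6205,.023), P4 (.634,-.0555).

Run:
```python
from h import *
m=robot.camera_model("side");s=robot.camera_model("scene")
for n,u,v,z in[("sdr end",250,258,.02),("sdr mid",285,252,.01),("sdr tip",312,241,.005),("orange top",218,243,.066),("turq top",264,272,.066),("box near",372,284,.03),("box left",338,297,.03),("pen a",228,218,.01),("pen b",258,209,.01),("w28 top",240.5,184,.056)]:
    print(n,ray(m,u,v,z).round(3))
print("w28",ray(s,278,209.5,.056).round(3),"38",ray(s,206,141.5,.062).round(3),"pen",ray(s,256,212,.01).round(3),ray(s,284,199,.01).round(3))
```

```text
sdr end [ 0.367 -0.178]
sdr mid [ 0.447 -0.184]
sdr tip [ 0.523 -0.174]
orange top [ 0.308 -0.158]
turq top [ 0.345 -0.281]
box near [ 0.522 -0.37 ]
box left [ 0.447 -0.368]
pen a [ 0.398 -0.003]
pen b [ 0.479 -0.002]
w28 top [0.463 0.058]
w28 [0.467 0.07 ] 38 [ 0.46  -0.284] pen [0.484 0.003] [0.395 0.   ]
```

Emit:
send_rows(rows="0.011 -0.0267 0 0 0 0 0.3;0.011 -0.0267 0 0 0 0 0.3;0.011 -0.0267 0 0 0 0 0.3;0.011 -0.0267 0 0 0 0 0.3;0.011 -0.0267 0 0 0 0 0.3;0.011 -0.0267 0 0 0 0 0.3;0 0 0 0 0 0 0.3;0 0 0 0 0 0 0.3", squeeze=20)

```text
time_s: 0.82
tool_pos: [0.4641, 0.0663, 0.2148]
ee_rot: [0.707, 0.708, 0.0, 0.0]
ft_force: [0.1, -0.8, -0.3]
width: 0.06
grip_force: 0.0
```

```bash
cat > look.py <<'E'
import sys
from h import *
n,z=sys.argv[1],float(sys.argv[2])
m=robot.camera_model("wrist");s=robot.state();im=robot.camera("wrist");cv2.imwrite(f"pics/{n}.png",im)
print(s["tool_pos"].round(4),s["width"])
for t in(80,110,150):
    for e in holes(im,(140,110,370,270),t)[:4]:
        if e[2]>5:print(t,np.round(e,1),ray(m,e[0],e[1],z).round(4))
E
python3 look.py a28 .056
```

```text
[0.4641 0.0663 0.2148] 0.06003989891190561
80 [355.2 121.2  18.1  26.6] [0.5653 0.1237]
80 [254.1 177.1  10.9  11.2] [0.4647 0.0659]
110 [254.1 177.1  12.2  12.4] [0.4646 0.0659]
150 [254.  177.3  14.1  14.5] [0.4645 0.0658]
```

View pics/a28.png

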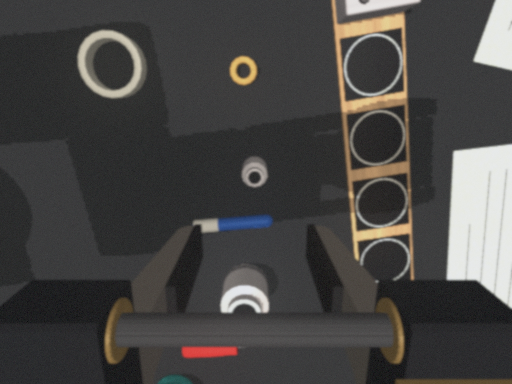

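The wrist view shows w28 at (254,177), within 0.5 mm of the tool axis, and all four rings, from (373,64) to (385,260).

Emit:
send_rows(rows="0 0 0.0288 0 0 0 0.3;0 0 0.0288 0 0 0 0.3;0 0 0.0288 0 0 0 0.3;0 0 0.0288 0 0 0 0.3;0 0 0.0288 0 0 0 0.3;0 0 0.0288 0 0 0 0.3;0 0 0.0288 0 0 0 0.3;0 0 0 0 0 0 0.3;0 0 0 0 0 0 0.3")

```text
time_s: 1.62
tool_pos: [0.4646, 0.0655, 0.0119]
ee_rot: [0.707, 0.707, -0.001, -0.001]
ft_force: [0.4, 1.1, 0.3]
width: 0.0595
grip_force: 0.0
```

Emit:
send_rows(rows="0 0 0 0 0 0 -1;0 0 0 0 0 0 -1;0 0 0 0 0 0 -1;0 0 0 0 0 0 -1;0 0 0 0 0 0 -1;0 0 0 0 0 0 -1;0 0 0 0 0 0 -1")

```text
time_s: 2.2
tool_pos: [0.4654, 0.0661, 0.0139]
ee_rot: [0.707, 0.707, 0.001, 0.0]
ft_force: [-1.1, -0.0, 9.2]
width: 0.0271
grip_force: 20.0
```

Run:
```python
import sys
from h import *
im=cv2.imread("pics/a28.png")
# camera pose as in a28: level tool, offset found at start
m=robot.camera_model("wrist");p=robot.state()["tool_pos"]
T=np.array(m["world_from_camera"]);T[:3,3]+=np.array([.4641,.0663,.2148])-p
m["world_from_camera"]=T
for e in holes(im,(330,25,420,290),100):
    if e[2]>30:print(np.round(e,1),ray(m,e[0],e[1],.009).round(4))
print(p,robot.state()["width"])
```

```text
[372.9  64.4  50.9  57.8] [0.5939 0.181 ]
[377.4 137.4  48.   53.4] [0.6074 0.1021]
[381.3 202.   43.   49.1] [0.6207 0.0236]
[379.4 129.3  35.3  60.8] [0.6087 0.1113]
[362.2 138.8  31.5  61.8] [0.59   0.1005]
[0.4654207  0.06610994 0.0138733 ] 0.02711285974555249
```

Emit:
send_rows(rows="0 0 -0.01 0 0 0 -1;0 0 -0.022 0 0 0 -1;0 0 -0.022 0 0 0 -1;0 0 -0.022 0 0 0 -1;0.0192 0.0214 0 0 0 0 -1;0.0192 0.0214 0 0 0 0 -1;0.0192 0.0214 0 0 0 0 -1;0.0192 0.0214 0 0 0 0 -1;0.0192 0.0214 0 0 0 0 -1;0.0192 0.0214 0 0 0 0 -1")

```text
time_s: 3.03
tool_pos: [0.5939, 0.1822, 0.0898]
ee_rot: [0.707, 0.707, 0.0, 0.0]
ft_force: [-0.1, -0.1, -0.5]
width: 0.027
grip_force: 20.0
```

Emit:
send_rows(rows="0 0 0 0 0 0 -1;0 0 0 0 0 0 -1;0 0 0 0 0 0 -1")

```text
time_s: 3.28
tool_pos: [0.5922, 0.1808, 0.089]
ee_rot: [0.707, 0.707, -0.001, -0.0]
ft_force: [0.2, 0.5, -0.8]
width: 0.0274
grip_force: 20.0
```

Emit:
send_rows(rows="0 0.001 0.022 0 0 0 -1;0 0 0.022 0 0 0 -1;0 0 0.014 0 0 0 -1;0 0 0.006 0 0 0 -1;0 0 0.002 0 0 0 -1;0 0 0 0 0 0 -1;0 0 0 0 0 0 -1")

```text
time_s: 3.87
tool_pos: [0.594, 0.1807, 0.0237]
ee_rot: [0.707, 0.707, 0.0, 0.0]
ft_force: [-0.0, 1.1, -1.6]
width: 0.027
grip_force: 20.0
```

Run:
```python
from h import *
s=robot.state();print(s["tool_pos"],s["ft_force"])
a=cv2.resize(robot.camera("side")[130:230,180:340],None,fx=5,fy=5,interpolation=2);cv2.imwrite("pics/p28.png",a)
```

```text
[0.59398797 0.1807151  0.02369216] [-0.01349772  1.12252459 -1.64303749]
```

View pics/p28.png

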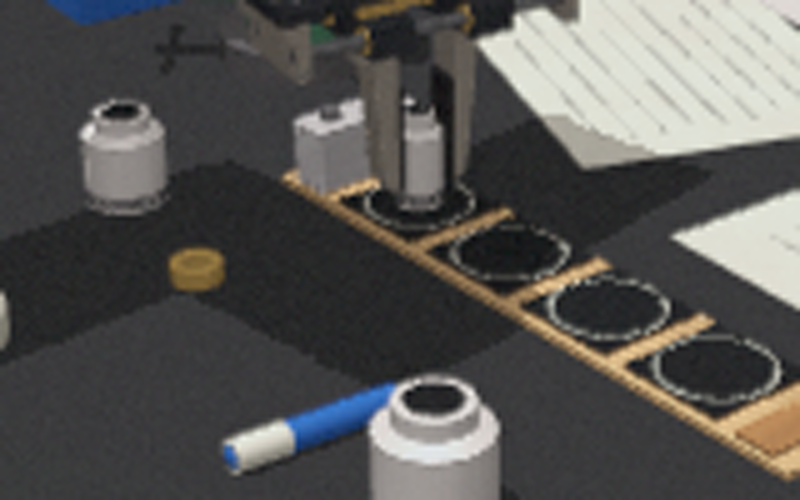

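The shell hangs upright over the first ring, with its foot at about (425,198) in the crop, and is not yet touching.

Emit:
send_rows(rows="0 0 0.001 0 0 0 -1;0 0 0.0006 0 0 0 -1;0 0 0 0 0 0 -1")

```text
time_s: 4.17
tool_pos: [0.5946, 0.1811, 0.0227]
ee_rot: [0.707, 0.707, 0.0, 0.0]
ft_force: [-2.8, -1.3, 8.8]
width: 0.0272
grip_force: 20.0
```

Contact. Release and rise.

Emit:
send_rows(rows="0 0 0 0 0 0 -0.2;0 0 0 0 0 0 -0.1;0 0 0 0 0 0 0;0 0 0 0 0 0 0.1;0 0 -0.01 0 0 0 0.1;0 0 -0.03 0 0 0 0.1;0 0 -0.03 0 0 0 0.1;0 0 -0.03 0 0 0 0.1;0 0 -0.03 0 0 0 0.3;0 0 -0.03 0 0 0 0.3")

```text
time_s: 5.0
tool_pos: [0.594, 0.1812, 0.1836]
ee_rot: [0.707, 0.707, 0.0, 0.0]
ft_force: [0.9, -0.3, -0.7]
width: 0.0595
grip_force: 0.0
```

```bash
python3 look.py b28 .065
```

```text
[0.594  0.1812 0.1836] 0.05954717684258835
80 [253.7 173.9  50.8  52.1] [0.594  0.1934]
80 [265.  240.   44.8  49.4] [0.6052 0.1276]
80 [279.8 219.1  19.4  26.6] [0.6191 0.1493]
80 [242.5 224.1  17.8  24.4] [0.5834 0.144 ]
110 [200.3 134.2  75.2 202.4] [0.5467 0.2293]
110 [253.7 174.   52.3  53.7] [0.594  0.1934]
110 [297.7 117.8  49.6  76.6] [0.6324 0.2437]
110 [265.  240.   46.1  51. ] [0.6052 0.1276]
150 [254.4 187.4  15.6  16. ] [0.5947 0.1806]
150 [224.  124.8  12.1  12.7] [0.5679 0.2376]
150 [262.2 118.3  12.   12.3] [0.6014 0.2432]
```

Emit:
send_rows(rows="0.0182 -0.0223 -0.005 0 0 0 0.5;0.0182 -0.0223 -0.005 0 0 0 0.5;0.0182 -0.0223 -0.005 0 0 0 0.5;0.0182 -0.0223 -0.005 0 0 0 0.5;0.0182 -0.0223 -0.005 0 0 0 0.5;0.0182 -0.0223 -0.005 0 0 0 0.5;0 0 0 0 0 0 0.5;0 0 0 0 0 0 0.5;0 0 0 0 0 0 0.5")

```text
time_s: 5.8
tool_pos: [0.4608, 0.2903, 0.2117]
ee_rot: [0.707, 0.707, 0.0, 0.0]
ft_force: [0.7, -0.7, 0.4]
width: 0.069
grip_force: 0.0
```

```bash
python3 look.py a48 .054
```

```text
[0.4608 0.2903 0.2117] 0.06895808104454033
80 [250.9 178.4  19.   19.3] [0.458  0.2888]
80 [246.9 256.1   6.9   9.9] [0.4535 0.199 ]
110 [250.9 178.4  20.5  20.6] [0.458  0.2888]
110 [246.9 257.1  10.7  12.1] [0.4536 0.1978]
150 [251.  178.4  21.8  21.9] [0.4581 0.2888]
150 [348.7 222.9   9.5  10. ] [0.5644 0.2392]
```

View pics/a48.png

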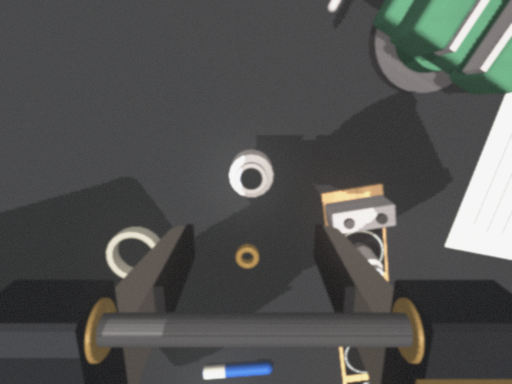

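w48 is at (251,178), 2.8 mm left of the tool axis and 1.5 mm short. Correct while descending.

Emit:
send_rows(rows="-0.0015 -0.0026 0.0283 0 0 0 0.5;0 0 0.0283 0 0 0 0.5;0 0 0.0283 0 0 0 0.5;0 0 0.0283 0 0 0 0.5;0 0 0.0283 0 0 0 0.5;0 0 0.0283 0 0 0 0.5;0 0 0.0283 0 0 0 0.5;0 0 0 0 0 0 0.5;0 0 0 0 0 0 0.5")

```text
time_s: 6.6
tool_pos: [0.4574, 0.2876, 0.0121]
ee_rot: [0.708, 0.707, -0.002, -0.0]
ft_force: [0.4, 0.8, 0.7]
width: 0.0691
grip_force: 0.0
```

Emit:
send_rows(rows="0 0 0 0 0 0 -1;0 0 0 0 0 0 -1;0 0 0 0 0 0 -1;0 0 0 0 0 0 -1;0 0 0 0 0 0 -1;0 0 0 0 0 0 -1")

```text
time_s: 7.1
tool_pos: [0.4588, 0.2894, 0.0148]
ee_rot: [0.707, 0.707, 0.001, 0.0]
ft_force: [0.3, -2.0, 7.7]
width: 0.0476
grip_force: 20.0
```

Emit:
send_rows(rows="0 0 -0.01 0 0 0 -1;0 0 -0.022 0 0 0 -1;0 0 -0.026 0 0 0 -1;0 0 -0.026 0 0 0 -1;0 0 -0.026 0 0 0 -1;0 0 0 0 0 0 -1")

```text
time_s: 7.6
tool_pos: [0.4603, 0.2906, 0.1289]
ee_rot: [0.707, 0.707, 0.004, 0.001]
ft_force: [0.4, 0.9, -1.3]
width: 0.0478
grip_force: 20.0
```

Emit:
send_rows(rows="-0.0266 0.0163 0 0 0 0 -1;-0.0266 0.0163 0 0 0 0 -1;-0.0266 0.0163 0 0 0 0 -1;-0.0266 0.0163 0 0 0 0 -1;-0.0266 0.0163 0 0 0 0 -1;-0.0266 0.0163 0 0 0 0 -1;-0.0266 0.0163 0 0 0 0 -1;-0.0266 0.0163 0 0 0 0 -1;-0.0266 0.0163 0 0 0 0 -1;-0.0266 0.0163 0 0 0 0 -1")

```text
time_s: 8.43
tool_pos: [0.6209, 0.0215, 0.1231]
ee_rot: [0.707, 0.707, -0.0, -0.0]
ft_force: [0.5, 0.1, -1.1]
width: 0.0474
grip_force: 20.0
```

Emit:
send_rows(rows="0 0 0 0 0 0 -1;0 0 0 0 0 0 -1;0 0 0 0 0 0 -1")

```text
time_s: 8.68
tool_pos: [0.6199, 0.0232, 0.1229]
ee_rot: [0.707, 0.707, -0.0, -0.001]
ft_force: [-0.6, 0.0, -1.3]
width: 0.0476
grip_force: 20.0
```

Emit:
send_rows(rows="0 0.0005 0.028 0 0 0 -1;0 0 0.028 0 0 0 -1;0 0 0.024 0 0 0 -1;0 0 0.012 0 0 0 -1;0 0 0.006 0 0 0 -1;0 0 0.002 0 0 0 -1;0 0 0.0006 0 0 0 -1;0 0 0 0 0 0 -1;0 0 0 0 0 0 -1")

```text
time_s: 9.43
tool_pos: [0.622, 0.0233, 0.0236]
ee_rot: [0.707, 0.707, 0.001, 0.001]
ft_force: [0.6, -0.2, -1.9]
width: 0.0474
grip_force: 20.0
```

Emit:
send_rows(rows="0 0 0.0008 0 0 0 -1;0 0 0.0006 0 0 0 -1;0 0 0 0 0 0 -1")

```text
time_s: 9.68
tool_pos: [0.6221, 0.0233, 0.0232]
ee_rot: [0.707, 0.707, 0.001, 0.0]
ft_force: [-3.4, 1.7, 13.3]
width: 0.0476
grip_force: 20.0
```

Emit:
send_rows(rows="0 0 -0.0005 0 0 0 0.2;0 0 0 0 0 0 0.3;0 0 0 0 0 0 0.4;0 0 0 0 0 0 0.4;0 0 -0.01 0 0 0 0.4;0 0 -0.03 0 0 0 0.4;0 0 -0.03 0 0 0 0.4;0 0 -0.03 0 0 0 0.4;0 0 -0.03 0 0 0 0.4;0 0 -0.03 0 0 0 0.4")

```text
time_s: 10.52
tool_pos: [0.6211, 0.0229, 0.184]
ee_rot: [0.707, 0.707, 0.0, 0.0]
ft_force: [1.0, -0.9, 0.0]
width: 0.0643
grip_force: 0.0
```

```bash
python3 look.py b48 .063
```

```text
[0.6211 0.0229 0.184 ] 0.06431109891792613
80 [253.9 176.1  50.7  53.6] [0.6214 0.0326]
80 [264.7 239.4  44.7  48. ] [ 0.632  -0.0312]
80 [254.9 186.6  22.8  23.3] [0.6223 0.0224]
80 [270.2 149.2  20.5  26.3] [0.636  0.0575]
110 [253.8 176.2  51.2  55.3] [0.6212 0.0324]
110 [264.7 239.4  46.1  49.2] [ 0.632  -0.0312]
110 [251.5 158.9  35.3  67.5] [0.6191 0.0486]
110 [254.9 186.6  24.   24.7] [0.6223 0.0224]
150 [255.  187.6  36.3  38.5] [0.6224 0.0215]
150 [254.9 186.7  25.7  26.5] [0.6223 0.0224]
150 [248.5 259.5  18.7  25.6] [ 0.6161 -0.0531]
```

Emit:
send_rows(rows="-0.0315 -0.0164 -0.003 0 0 0 0.4;-0.0315 -0.0164 -0.003 0 0 0 0.4;-0.0315 -0.0164 -0.003 0 0 0 0.4;-0.0315 -0.0164 -0.003 0 0 0 0.4;-0.0315 -0.0164 -0.003 0 0 0 0.4;-0.0315 -0.0164 -0.003 0 0 0 0.4;-0.0315 -0.0164 -0.003 0 0 0 0.4;-0.0315 -0.0164 -0.003 0 0 0 0.4;-0.0315 -0.0164 -0.003 0 0 0 0.4;-0.0315 -0.0164 -0.003 0 0 0 0.4")

```text
time_s: 11.4
tool_pos: [0.4563, -0.2935, 0.2125]
ee_rot: [0.707, 0.707, 0.0, 0.0]
ft_force: [0.5, 0.1, 0.1]
width: 0.0643
grip_force: 0.0
```

Emit:
send_rows(rows="0 0 0 0 0 0 0.4;0 0 0 0 0 0 0.4;0 0 0 0 0 0 0.4")

```text
time_s: 11.65
tool_pos: [0.4574, -0.2918, 0.212]
ee_rot: [0.707, 0.707, 0.0, -0.0]
ft_force: [0.2, 0.4, -0.4]
width: 0.0642
grip_force: 0.0
```

```bash
python3 look.py a38 .062
```

```text
[ 0.4574 -0.2918  0.212 ] 0.06419778767203037
110 [251.  182.8  15.2  15.3] [ 0.4547 -0.296 ]
110 [249.9 206.1   5.4   7.1] [ 0.4534 -0.3212]
110 [177.9 160.4   5.4  20. ] [ 0.3813 -0.2728]
150 [136.  165.7  44.9  55.9] [ 0.3386 -0.2783]
150 [251.  182.8  16.4  16.5] [ 0.4547 -0.296 ]
```

View pics/a38.png

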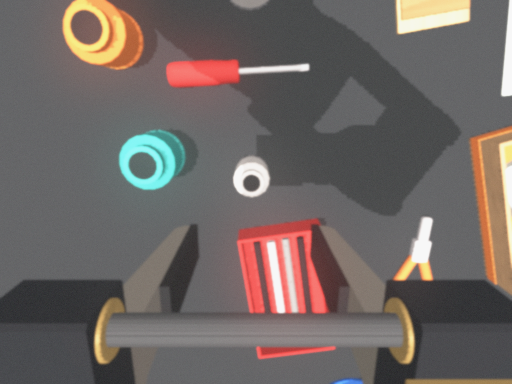

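w38 is at (251,183), 2.7 mm left of the tool axis and 4.2 mm to the rear. The turquoise part (x < .375) is clear of the fingers.

Emit:
send_rows(rows="-0.0042 -0.0027 0.0283 0 0 0 0.4;0 0 0.0283 0 0 0 0.4;0 0 0.0283 0 0 0 0.4;0 0 0.0283 0 0 0 0.4;0 0 0.0283 0 0 0 0.4;0 0 0.0283 0 0 0 0.4;0 0 0.0283 0 0 0 0.4;0 0 0 0 0 0 0.4;0 0 0 0 0 0 0.4")

```text
time_s: 12.45
tool_pos: [0.4542, -0.2945, 0.0128]
ee_rot: [0.707, 0.708, -0.0, -0.002]
ft_force: [0.6, -0.3, 0.9]
width: 0.0643
grip_force: 0.0
```

Emit:
send_rows(rows="0 0 0 0 0 0 -1;0 0 0 0 0 0 -1;0 0 0 0 0 0 -1;0 0 0 0 0 0 -1;0 0 0 0 0 0 -1;0 0 0 0 0 0 -1")

```text
time_s: 12.95
tool_pos: [0.4553, -0.2967, 0.015]
ee_rot: [0.707, 0.707, 0.0, 0.001]
ft_force: [-0.4, 1.4, 8.3]
width: 0.0375
grip_force: 20.0
```

Emit:
send_rows(rows="0 0 -0.01 0 0 0 -1;0 0 -0.022 0 0 0 -1;0 0 -0.026 0 0 0 -1;0 0 -0.026 0 0 0 -1;0 0 -0.026 0 0 0 -1;0 0 0 0 0 0 -1;0 0 0 0 0 0 -1")

```text
time_s: 13.53
tool_pos: [0.4555, -0.297, 0.1257]
ee_rot: [0.707, 0.707, 0.0, 0.002]
ft_force: [0.3, -0.1, -1.5]
width: 0.0376
grip_force: 20.0
```

Emit:
send_rows(rows="0.033 0.0127 0 0 0 0 -1;0.033 0.0127 0 0 0 0 -1;0.033 0.0127 0 0 0 0 -1;0.033 0.0127 0 0 0 0 -1;0.033 0.0127 0 0 0 0 -1;0.033 0.0127 0 0 0 0 -1;0.033 0.0127 0 0 0 0 -1;0.033 0.0127 0 0 0 0 -1;0.033 0.0127 0 0 0 0 -1;0.033 0.0127 0 0 0 0 -1")

```text
time_s: 14.37
tool_pos: [0.5809, 0.0354, 0.1224]
ee_rot: [0.707, 0.707, -0.001, -0.001]
ft_force: [0.0, -1.2, -1.0]
width: 0.0376
grip_force: 20.0
```

Emit:
send_rows(rows="0.033 0.0127 0 0 0 0 -1;0.033 0.0127 0 0 0 0 -1;0 0 0 0 0 0 -1;0 0 0 0 0 0 -1;0 0 0 0 0 0 -1")

```text
time_s: 14.78
tool_pos: [0.6057, 0.0993, 0.1224]
ee_rot: [0.707, 0.707, -0.001, -0.001]
ft_force: [-0.4, -0.5, -1.8]
width: 0.0373
grip_force: 20.0
```

Run:
```python
from h import *
for _ in range(4):
    robot.camera("wrist");print(robot.state()["tool_pos"].round(4))
```

```text
[0.6058 0.0987 0.1227]
[0.606  0.0985 0.123 ]
[0.6063 0.0984 0.1233]
[0.6065 0.0984 0.1234]
```

Emit:
send_rows(rows="0.003 0.001 0.028 0 0 0 -1;0 0 0.028 0 0 0 -1;0 0 0.024 0 0 0 -1;0 0 0.012 0 0 0 -1;0 0 0.006 0 0 0 -1;0 0 0.002 0 0 0 -1;0 0 0.0006 0 0 0 -1;0 0 0.0006 0 0 0 -1;0 0 0 0 0 0 -1")

```text
time_s: 15.73
tool_pos: [0.6087, 0.1025, 0.0237]
ee_rot: [0.707, 0.707, 0.001, 0.0]
ft_force: [-0.8, -0.6, 3.3]
width: 0.0374
grip_force: 20.0
```

Emit:
send_rows(rows="0 -0.0007 -0.002 0 0 0 -1;0 -0.0005 0 0 0 0 -1;0 0 0 0 0 0 -1;0 0 0.0015 0 0 0 -1;0 0 0.0008 0 0 0 -1;0 0 0 0 0 0 -1")

```text
time_s: 16.23
tool_pos: [0.6072, 0.1028, 0.0235]
ee_rot: [0.707, 0.707, 0.0, 0.0]
ft_force: [-3.9, -1.0, 13.8]
width: 0.0375
grip_force: 20.0
```

Emit:
send_rows(rows="0 0 0 0 0 0 0.0;0 0 0 0 0 0 0.1;0 0 0 0 0 0 0.2;0 0 0 0 0 0 0.2;0 0 -0.01 0 0 0 0.2;0 0 -0.03 0 0 0 0.2;0 0 -0.03 0 0 0 0.2;0 0 -0.03 0 0 0 0.2;0 0 -0.03 0 0 0 0.5;0 0 -0.03 0 0 0 0.7")

```text
time_s: 17.07
tool_pos: [0.6066, 0.1027, 0.1843]
ee_rot: [0.707, 0.707, 0.0, 0.0]
ft_force: [0.7, -0.3, 0.0]
width: 0.0663
grip_force: 0.0
```

```bash
python3 look.py b38 .071
```

```text
[0.6066 0.1027 0.1843] 0.06631709969942275
80 [254.3 174.6  48.7  49. ] [0.6072 0.1155]
80 [266.3 241.2  43.7  46.7] [0.6189 0.0503]
80 [271.5 149.1  18.6  26. ] [0.6223 0.1385]
80 [229.4 156.2  18.5  25.3] [0.5851 0.1322]
110 [254.2 174.1  50.2  51.3] [0.6071 0.116 ]
110 [264.9 235.4  37.4  49.3] [0.6174 0.0563]
110 [264.7 179.7  37.2  49.9] [0.6166 0.1108]
110 [251.8 160.1  35.7  67.3] [0.605  0.1288]
150 [268.7 256.3  21.3  28.9] [0.6213 0.0342]
150 [254.5 187.8  21.3  22. ] [0.6074 0.1032]
```

Emit:
send_rows(rows="-0.028 -0.0219 -0.004 0 0 0 0.75;-0.028 -0.0219 -0.004 0 0 0 0.75;-0.028 -0.0219 -0.004 0 0 0 0.75;-0.028 -0.0219 -0.004 0 0 0 0.75;-0.028 -0.0219 -0.004 0 0 0 0.75;-0.028 -0.0219 -0.004 0 0 0 0.75;-0.028 -0.0219 -0.004 0 0 0 0.75;0 0 0 0 0 0 0.75;0 0 0 0 0 0 0.75;0 0 0 0 0 0 0.75")

```text
time_s: 17.95
tool_pos: [0.454, -0.0933, 0.2107]
ee_rot: [0.707, 0.707, 0.0, 0.0]
ft_force: [0.0, 0.4, -0.2]
width: 0.0804
grip_force: 0.0
```

```bash
python3 look.py a58 .066
```

```text
[ 0.454  -0.0933  0.2107] 0.08041375610172459
80 [252.5 180.7  25.8  26.3] [ 0.453 -0.094]
110 [252.5 180.8  27.1  27.6] [ 0.453 -0.094]
150 [252.6 180.8  39.8  40.7] [ 0.4531 -0.0941]
150 [252.5 180.8  28.7  29.4] [ 0.453  -0.0941]
```

View pics/a58.png

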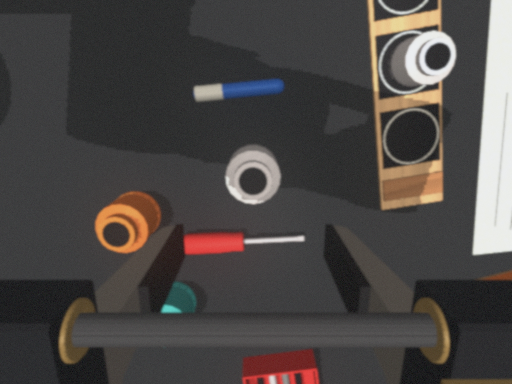

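w58 is at (252,181), within 1 mm of the axis, with the screwdriver and orange part clear of the fingers.

Emit:
send_rows(rows="-0.0008 -0.001 0.0281 0 0 0 0.75;0 0 0.0281 0 0 0 0.75;0 0 0.0281 0 0 0 0.75;0 0 0.0281 0 0 0 0.75;0 0 0.0281 0 0 0 0.75;0 0 0.0281 0 0 0 0.75;0 0 0.0281 0 0 0 0.75;0 0 0 0 0 0 0.75;0 0 0 0 0 0 0.75")

```text
time_s: 18.75
tool_pos: [0.4518, -0.093, 0.0124]
ee_rot: [0.707, 0.708, -0.001, -0.002]
ft_force: [0.7, 0.2, 0.7]
width: 0.0806
grip_force: 0.0
```

Emit:
send_rows(rows="0 0 0 0 0 0 -1;0 0 0 0 0 0 -1;0 0 0 0 0 0 -1;0 0 0 0 0 0 -1;0 0 0 0 0 0 -1;0 0 0 0 0 0 -1")

```text
time_s: 19.25
tool_pos: [0.4536, -0.0943, 0.0149]
ee_rot: [0.707, 0.707, 0.001, 0.001]
ft_force: [-1.2, 1.7, 9.5]
width: 0.0574
grip_force: 20.0
```

Emit:
send_rows(rows="0 0 -0.01 0 0 0 -1;0 0 -0.022 0 0 0 -1;0 0 -0.026 0 0 0 -1;0 0 -0.026 0 0 0 -1;0 0 -0.026 0 0 0 -1;0 0 0 0 0 0 -1;0 0 0 0 0 0 -1")

```text
time_s: 19.83
tool_pos: [0.4535, -0.0944, 0.1253]
ee_rot: [0.707, 0.707, 0.001, 0.002]
ft_force: [-0.5, 0.1, -2.7]
width: 0.058
grip_force: 20.0
```

Emit:
send_rows(rows="0.0055 0.0258 0 0 0 0 -1;0.0055 0.0258 0 0 0 0 -1;0.0055 0.0258 0 0 0 0 -1;0.0055 0.0258 0 0 0 0 -1;0.0055 0.0258 0 0 0 0 -1;0.0055 0.0258 0 0 0 0 -1;0.0055 0.0258 0 0 0 0 -1;0 0 0 0 0 0 -1;0 0 0 0 0 0 -1;0 0 0 0 0 0 -1")

```text
time_s: 20.67
tool_pos: [0.6313, -0.0556, 0.1219]
ee_rot: [0.707, 0.707, -0.001, -0.001]
ft_force: [-0.5, -0.2, -1.3]
width: 0.0578
grip_force: 20.0
```

Run:
```python
from h import *
for _ in range(3):
    robot.camera("wrist");print(robot.state()["tool_pos"].round(4))
```

```text
[ 0.6312 -0.0557  0.1222]
[ 0.6315 -0.0558  0.1227]
[ 0.6318 -0.0558  0.123 ]
```

Emit:
send_rows(rows="0.0003 0.001 0.028 0 0 0 -1;0 0 0.028 0 0 0 -1;0 0 0.024 0 0 0 -1;0 0 0.012 0 0 0 -1;0 0 0.006 0 0 0 -1;0 0 0.002 0 0 0 -1;0 0 0.0006 0 0 0 -1;0 0 0 0 0 0 -1;0 0 0 0 0 0 -1")

```text
time_s: 21.57
tool_pos: [0.6348, -0.0554, 0.0239]
ee_rot: [0.707, 0.707, 0.001, 0.001]
ft_force: [0.3, -0.7, -1.9]
width: 0.0574
grip_force: 20.0
```

Emit:
send_rows(rows="0 -0.0006 0.0006 0 0 0 -1;0 0 0.0006 0 0 0 -1;0 0 0 0 0 0 -1")

```text
time_s: 21.82
tool_pos: [0.6347, -0.0554, 0.0235]
ee_rot: [0.707, 0.707, 0.001, 0.001]
ft_force: [-1.1, 0.3, 10.8]
width: 0.0573
grip_force: 20.0
```

Emit:
send_rows(rows="0 0 0 0 0 0 0.5;0 0 0 0 0 0 0.6;0 0 0 0 0 0 0.7;0 0 0 0 0 0 0.7;0 0 -0.01 0 0 0 0.7;0 0 -0.03 0 0 0 0.7;0 0 -0.03 0 0 0 0.7;0 0 -0.03 0 0 0 0.7;0 0 -0.03 0 0 0 0.7;0 0 -0.03 0 0 0 0.7")

```text
time_s: 22.65
tool_pos: [0.6333, -0.0553, 0.1839]
ee_rot: [0.707, 0.707, 0.0, 0.0]
ft_force: [1.0, 0.1, -0.6]
width: 0.0779
grip_force: 0.0
```

```bash
python3 look.py b58 .075
```

```text
[ 0.6333 -0.0553  0.1839] 0.07790486476140472
80 [255.5 189.8  29.   29.9] [ 0.635  -0.0553]
80 [271.6 149.5  19.4  26.2] [ 0.6489 -0.019 ]
80 [229.4 156.2  18.3  24.8] [ 0.6121 -0.025 ]
80 [223.2 127.1  17.2  25.9] [ 0.6073 -0.    ]
110 [253.4 161.5  37.3  64.8] [ 0.6331 -0.0296]
110 [255.5 189.8  30.3  31.4] [ 0.635  -0.0554]
150 [255.6 191.5  45.9  49.4] [ 0.6351 -0.057 ]
150 [255.5 189.8  32.1  33.3] [ 0.635  -0.0554]
```

Emit:
send_rows(rows="0.02 -0.01 -0.02 0 0 0 0.7;0.02 -0.01 -0.02 0 0 0 0.7;0.02 -0.01 -0.02 0 0 0 0.7;0.02 -0.01 -0.02 0 0 0 0.7;0.02 -0.01 -0.02 0 0 0 0.7;0 0 0 0 0 0 0.7;0 0 0 0 0 0 0.7;0 0 0 0 0 0 0.7")

```text
time_s: 23.37
tool_pos: [0.5834, 0.0443, 0.2813]
ee_rot: [0.707, 0.707, -0.0, 0.0]
ft_force: [-0.8, -0.8, 0.3]
width: 0.0785
grip_force: 0.0
```

Run:
```python
from h import *
m=robot.camera_model("wrist");w=robot.camera("wrist");s=robot.camera("side")
cv2.imwrite("pics/f.png",np.hstack([cv2.resize(s[120:240,220:380],(400,300),interpolation=2),cv2.resize(w,(400,300))]))
for t in(80,120,160):
  for e in holes(w,(180,40,420,290),t):
    if e[3]<1.25*e[2] and e[2]>10: print(t,np.round(e,1),ray(m,e[0],e[1],.009).round(4),[ray(m,e[0],e[1],z).round(4).tolist() for z in(.065,.071,.063,.075)])
```

```text
80 [271.7 115.3  41.7  43.1] [0.6071 0.1014] [[0.6041, 0.1042], [0.6038, 0.1044], [0.6042, 0.1041], [0.6036, 0.1046]]
80 [281.1 173.6  38.4  39.4] [0.6217 0.0217] [[0.6169, 0.0345], [0.6164, 0.0359], [0.617, 0.0341], [0.616, 0.0368]]
80 [294.2 244.   17.9  19.4] [ 0.644  -0.0863] [[0.6364, -0.0598], [0.6356, -0.057], [0.6367, -0.0608], [0.635, -0.0551]]
80 [285.  182.5  16.3  16.9] [0.6276 0.0087] [[0.622, 0.0232], [0.6214, 0.0247], [0.6222, 0.0227], [0.621, 0.0258]]
80 [274.7 116.4  13.5  14.2] [0.6111 0.0999] [[0.6077, 0.1029], [0.6073, 0.1032], [0.6078, 0.1028], [0.6071, 0.1034]]
120 [294.2 244.   19.4  21.1] [ 0.6441 -0.0863] [[0.6364, -0.0598], [0.6356, -0.057], [0.6367, -0.0608], [0.6351, -0.0551]]
120 [285.  182.6  18.   18.7] [0.6275 0.0086] [[0.622, 0.0231], [0.6214, 0.0247], [0.6222, 0.0226], [0.621, 0.0257]]
120 [274.7 116.5  15.3  15.9] [0.6111 0.0999] [[0.6076, 0.1028], [0.6073, 0.1032], [0.6077, 0.1027], [0.607, 0.1034]]
160 [293.4 242.3  28.7  31.2] [ 0.6429 -0.0836] [[0.6354, -0.0574], [0.6346, -0.0546], [0.6357, -0.0584], [0.6341, -0.0528]]
160 [294.2 244.   20.6  22.4] [ 0.6441 -0.0864] [[0.6364, -0.0598], [0.6356, -0.057], [0.6367, -0.0608], [0.6351, -0.0551]]
160 [285.  182.6  19.9  20.8] [0.6276 0.0086] [[0.622, 0.0231], [0.6214, 0.0246], [0.6222, 0.0226], [0.621, 0.0257]]
160 [274.6 116.6  17.   17.6] [0.611  0.0997] [[0.6076, 0.1026], [0.6072, 0.103], [0.6077, 0.1025], [0.607, 0.1032]]
```

View pics/f.png

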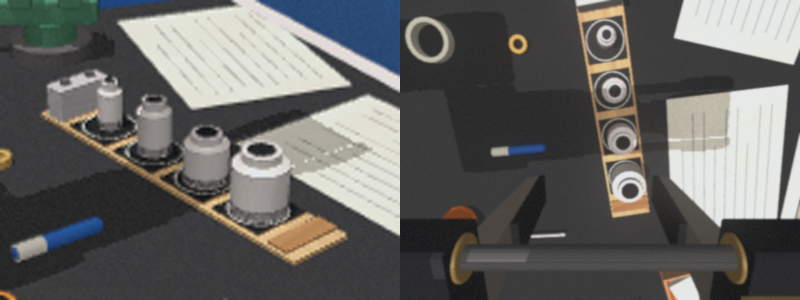

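The final view shows all four shells upright on their pads, widening from the stop at (75,95) to the far end at (260,180). Each is within 2 mm of its ring centre, and the gripper is clear.

```bash
python3 -c "
from workcell import robot
print(robot.hand_in())"
```

```text
the job is handed in; nothing more can be done
None
```

The job is handed in: the four shells stand upright on the rail in width order, 28 mm next to the steel stop out to 58 mm at the far end. Each measured within about 2 mm of its pad centre, and the run took about 23.5 s of the 104 s allowed.

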